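Toast out of the toaster and into the rack

TASK

Take the square slice of toast out of the toaster and stand it upright in the toast rack, in the empty bay at the end farthest from the slice already there, so that both can air. The toast is crisp and breaks easily: grip it lightly, with no more than about 40 N at each finger, and set it softly down on the rack's tray, without pressing it down or letting it drop. Leave the two round-topped slices where they are.

Things in the scene. Friction and masses are not known exactly. Their poses are not given: they have to be found in the camera images.
- toast_square: The square slice to move: rigid, brown, 14 mm thick (x), 110 wide (y), 100 tall (z up), 45 g; origin: centre of its underside. Stands upright in the 22 mm wide slot of a fixed sage-green toaster, upper 50 mm free above the toaster's top: grip these across the thickness, mid-width. Breaks if both fingers' forces on it sum to over 100 N (50 N a pad), if it meets the rack with over 25 N or drops over 15 mm.
- toast_rack: Fixed steel wire rack. Origin on the table under its centre. Tray 164 (x) by 90 mm (y), top at z = 8 mm; five wire arches across it, 84 mm wide (y), 72 mm high, at x = -72, -36, 0, 36, 72 mm, part four bays 32 mm clear; a slice's thickness goes along rack x. Bay to fill: the end bay centred at x = +54, y = 0 mm, where the slice's underside comes to z = 8 mm.
- toast_toaster: Bystander: round-topped slice, 14 mm thick (x), 84 wide (y), 100 tall, in the same slot, centre 116 mm from the square one's; which is on which side varies. Origin: centre of its underside. The toaster is 340 mm along the slot, 130 mm across it; its top is 165 mm above the table, and the slices' undersides start 115 mm above the table.
- toast_in_rack: Bystander: another such round-topped slice (14 by 84 by 100 mm), standing in the rack's other end bay, at rack x = -54 mm. Origin: centre of its underside.
Not all that is in view belongs to the job. What is shaped like the toast_rack but blue, purple or turquoise is not meant.

How it is judged:
At the end, for the whole second after the job is handed in: The square slice stands released and at rest in the rack's end bay away from the other slice: its underside on the tray (within 8 mm), its origin within 14 mm of the bay's middle across the bay and within 25 mm along it, leaning less than 20 degrees (x of toast_square in the frame of toast_rack between 0.04 and 0.068 m and y of toast_square in the frame of toast_rack between -0.025 and 0.025 m and z of toast_square in the frame of toast_rack between 0.002 and 0.016 m and angle between toast_square's own z axis and vertical below 0.36 rad and linear speed of toast_square below 0.02 m/s and contact force between toast_square and the fingers below 0.2 N); the robot touches nothing.
It fails at once if the square slice is squeezed by the fingers with more than 100 N in all (contact force between toast_square and the fingers above 100 N).
It fails at once if the square slice is pressed or knocked against the rack with more than 25 N (contact force between toast_square and toast_rack above 25 N).
It fails at once if the square slice is dropped: it falls freely from more than about 15 mm (contact force between toast_square and the fingers below 0.05 N and linear speed of toast_square above 0.55 m/s).
It fails at once if the round-topped slice in the toaster is moved more than 20 mm (distance of toast_toaster from where it was at the start of the episode above 0.02 m).
It fails at once if the round-topped slice in the rack is moved more than 20 mm (distance of toast_in_rack from where it was at the start of the episode above 0.02 m).
It also fails if it takes over 40 s, if anything falls off the work surface, if the arm or the gripper's body presses on something with over 40 N, if the wrist force passes 120 N, or if a joint passes its speed limit or range.

ROBOT

A 6-joint arm with a two-finger parallel gripper is mounted at the origin on the work surface. World frame = base frame: x ahead of the robot, y to its left, z up, the work surface at z = 0. Lengths are in m, angles in rad, forces in N, time in s.
With the tool pointing down it reaches from about 0.425 to 0.95 m from the base axis. Payload 3.5 kg.
Tool frame: the origin (TCP) lies on the centre line of the jaws, within the pads' length; the fingertips stand 25 mm ahead of it and the grasp point (between the pads) lies 6 mm ahead of it (ctrl.finger_overhang is the distance from the TCP to the fingertips, in m); z points along the fingers, y is the line along which they close (so a half turn about z gives the same grasp; the last joint's range is limited). The gripper opens to 85 mm and grips with 20 to 120 N. Pads are 22 mm wide; open, the fingers measure 114 mm over their backs; the gripper's body (76 mm by 85 mm) begins 54 mm behind the grasp point. The pads swing forward as they close: fully open they stand 13 mm farther back than shut.
Start: joints at [-1.302, 0.286, 1.577, -0, 1.279, -0.15], TCP at [0.275, -0.617, 0.256] pointing down, gripper open.
Joint ranges: [-2.77, 2.77], [-0.9, 2.22], [0.21, 2.48], [-1.53, 4.67], [0.24, 2.81], [-2.84, 2.84]. Speed limits (rad/s): [2.79, 2.79, 3.14, 3.14, 3.14, 3.14].

INTERFACE

Orientations are given as a unit quaternion [x, y, z, w].
In Python, from plant import get_state, imaging, job, ctrl gives the robot as it stands.
- The arm moves only by the tool jog_arm, never from a script. Its argument "increments" is a list of rows, each an object of numbers: "dx", "dy", "dz": the shift along the world's x, y, z each as a share of 12 cm, from -1 to 1; "ax", "ay", "az": the turn, a rotation vector about the world's x, y, z each as a share of pi/2 rad, from -1 to 1; "gripper": the gripper command: -1 is shut, 1 is fully open, values between are in proportion. A call has 1 to 10 rows; each row is the pose to reach, as a shift and turn from the pose commanded when the call began; what a row does not reach only later rows make up. A row lasts 1/10 s, in which the tool goes at most 50 mm and 8.59 degrees, less where a joint would pass 70% of its speed; a pose out of reach is approached as far as the arm can. A call with a number of a shift or a turn outside -1 to 1 is refused whole. A call with a gripper value outside its range is refused whole. The fingers move at their own pace and stop on an object; "force" is the grip in N (left out, the last holds). Time passes only in rows, so rows that repeat a pose let the fingers close. It gives the time, the measured TCP pose, the force, the opening and the grip force at its end, in the units of the state.
- get_state(): the state, without advancing time (a new reading comes with each control period).
- imaging.read_camera(name): name is "side" or "top" or "wrist"; returns a dict with "frame" (384x512x3 uint8, blue, green, red), "depth" (384x512 float32, m along the optical axis (not along the pixel's ray), 0 where there is no reading), "camera_matrix" (3x3 intrinsics, pixels), "extrinsics" (4x4, takes a point from camera to world coordinates); the wrist camera has in their place "mount" (4x4, takes a point from camera to tool coordinates, whose origin is the TCP and whose axes are the flange's). Camera axes: x right, y up, looking along -z (the intrinsics and any distortion apply to the point x, -y, -z); pixel columns grow to the right and rows downward; lengths in m; the calibration is good to about 2 mm. The wrist camera is an equidistant fisheye: a pixel r from the principal point sees the ray r / f radians off the axis. A picture is of the moment at which its call begins: read the wrist's pose just before it.
- job.sign_off(): hands the job in; it is judged then, once.
The state is a dict: "time": time; "qpos": joint angles; "dq": joint speeds; "joint_efforts": joint torques, N m; "eef_pos": TCP position; "tcp_rot": TCP orientation; "contact_force": force on the tool from outside, world axes, zero at the start; "wrist_torque": the same for the moment, N m; "opening": opening from 0.0 (shut) to 1.0 (fully open); "finger_force": force on a finger pad.
Only numpy, scipy, OpenCV 4.12 (cv2) and the standard library are available. Lean on these libraries where they do the work, as an engineer would, in place of code of your own. Each camera call takes 0.05 s, during which the arm holds its last target. There are 200 camera calls.

## Working session

There is one attempt and no reset: what is moved stays moved. The work goes in short steps, Python scripts to look and compute and a tool call to move; the robot and the scene stay as the last step left them, time stands still between calls to the robot, and variables do not carry over. Pictures are saved under pics/ and viewed, at most 13 in all, crops included, and the job is handed in when it is done.

Besides the shell and the picture viewer there is one more tool, called after "Emit:" as a command line: name --argument value ..., lists and objects as JSON in quotes. jog_arm: Moves the arm, as the interface text tells. Shift numbers are shares of 12 cm and turn numbers shares of pi/2 rad, none past 1 either way. Its arguments: {"type":"object","properties":{"increments":{"type":"array"},"force":{"type":"number"}},"required":["increments"]}

```bash
mkdir -p pics; cat > h.py <<'E'
import numpy as np, cv2, pickle
from plant import get_state, imaging, job, ctrl
def cloud(r):
    d=r["depth"]; K=r["camera_matrix"]; v,u=np.mgrid[:384,:512]
    P=np.stack([(u-K[0,2])/K[0,0]*d, -(v-K[1,2])/K[1,1]*d, -d],-1)
    E=np.array(r["extrinsics"]); W=P@E[:3,:3].T+E[:3,3]; W[d==0]=np.nan; return W
E
python3 - <<'E'
from h import *
for n in("top","side"):
    r=imaging.read_camera(n); pickle.dump(r,open(n+".pkl","wb")); print(r.keys())
    cv2.imwrite(f"pics/{n}.png",cv2.resize(r["frame"],(768,576)))
E
```

```text
dict_keys(['frame', 'depth', 'camera_matrix', 'extrinsics'])
dict_keys(['frame', 'depth', 'camera_matrix', 'extrinsics'])
```

View pics/top.png

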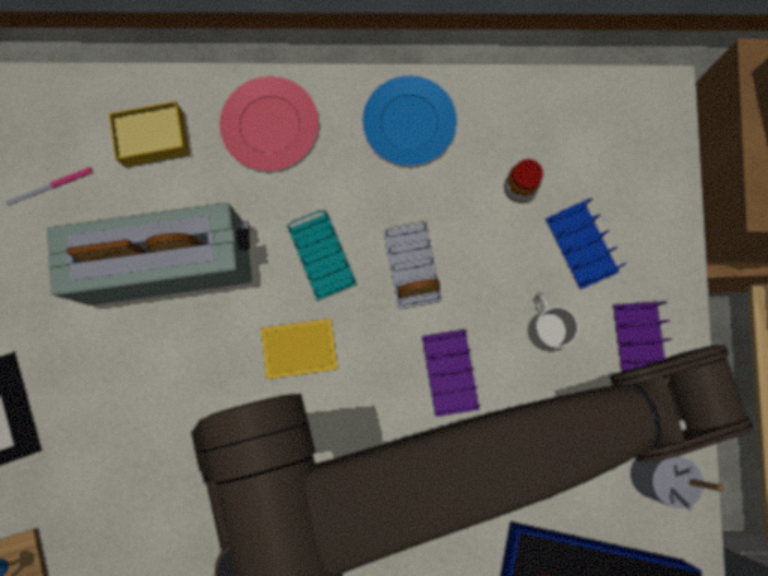

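View pics/side.png

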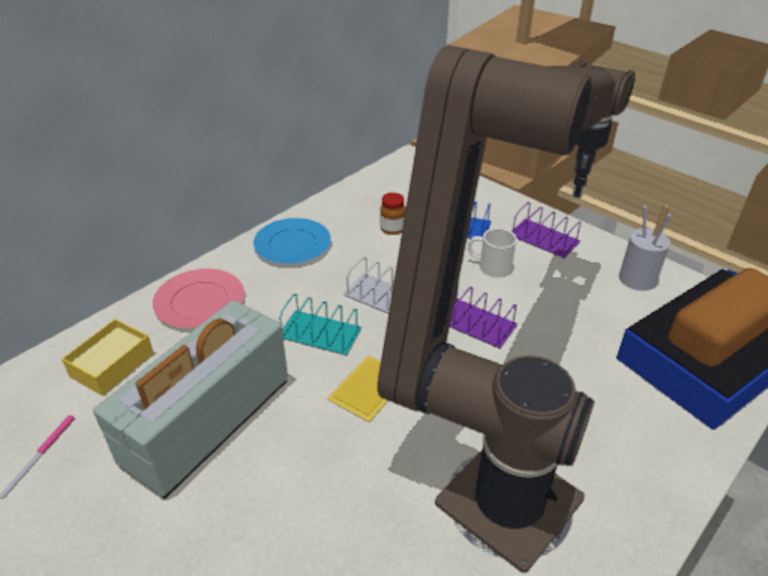

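Racks in the top picture: turquoise (322,255), blue (583,243), purple (450,372) and (640,335), grey steel (412,265) holding a slice at its lower end. Only the steel one fits: it is wire-grey and has a round-topped slice in it. In the side view, the toaster slice at (165,377) is the square one; it is the left slice in the top view, at (105,248).

```bash
python3 - <<'E'
from h import *
t=pickle.load(open("top.pkl","rb")); s=pickle.load(open("side.pkl","rb"))
W=cloud(t); S=cloud(s)
for p in [(105,248),(175,240),(412,265),(418,288),(405,230)]:
    print(p,W[int(p[1]/1.5),int(p[0]/1.5)].round(3))
f=t["frame"]
a=cv2.resize(f[140:210,245:305],(480,560),interpolation=cv2.INTER_CUBIC)
b=cv2.resize(f[130:205,25:175],(800,400),interpolation=cv2.INTER_CUBIC)
cv2.imwrite("pics/rack.png",a)
def rect(X,n):
    c,sz,an=cv2.minAreaRect(X[:,:2].astype(np.float32)*1000); print(n,len(X),np.round(c,1),np.round(sz,1),round(an,1),"z",np.nanpercentile(X[:,2],[2,50,98]).round(3))
for nm,C,fr in(("top",W,t["frame"]),("side",S,s["frame"])):
    hsv=cv2.cvtColor(fr,cv2.COLOR_BGR2HSV); br=(hsv[...,1]>90)&((hsv[...,0]<22))
    m=(br&(C[...,2]>0.175)&(C[...,2]<0.23)).astype(np.uint8)
    n,l,st,_=cv2.connectedComponentsWithStats(m)
    for i in range(1,n):
        if st[i,4]>60: rect(C[l==i],(nm,"slice",st[i,:4]))
# rack in top: pixels differing from table
x0,x1,y0,y1=250,298,142,210
sub=W[y0:y1,x0:x1]; h=cv2.cvtColor(f,cv2.COLOR_BGR2HSV)[y0:y1,x0:x1]
m=(sub[...,2]>0.004)&(sub[...,2]<0.013); rect(sub[m],"tray")
m=(sub[...,2]>0.085)&(h[...,1]>90); rect(sub[m],"rackslice")
m=(sub[...,2]>0.055)&(h[...,1]<60); print(m.sum())
E
```

```text
(105, 248) [0.52  0.296 0.213]
(175, 240) [0.534 0.177 0.209]
(412, 265) [ 0.533 -0.246  0.006]
(418, 288) [ 0.469 -0.255  0.102]
(405, 230) [ 0.605 -0.233  0.01 ]
('top', 'slice', array([ 97, 156,  32,  10], dtype=int32)) 227 [538.  193.6] [14.5 80.2] 7.6 z [0.176 0.203 0.218]
('top', 'slice', array([ 45, 160,  46,  13], dtype=int32)) 333 [520.3 308.1] [ 13.1 108.7] 8.6 z [0.177 0.211 0.218]
('side', 'slice', array([387,  22,  24,  21], dtype=int32)) 163 [  680.8 -1455.9] [  8.9 346.8] 8.9 z [0.177 0.205 0.23 ]
('side', 'slice', array([438,  51,  71,  29], dtype=int32)) 776 [  323.4 -1435.3] [257.1 282.8] 0.4 z [0.176 0.202 0.229]
('side', 'slice', array([131, 213,  25,  24], dtype=int32)) 322 [534.7 201.9] [19.5 81.8] 8.2 z [0.176 0.196 0.215]
('side', 'slice', array([ 91, 230,  38,  38], dtype=int32)) 583 [516.6 316. ] [ 18.8 109. ] 9.2 z [0.176 0.202 0.217]
tray 1040 [ 536.3 -244.7] [209.2 145.5] 0.2 z [0.004 0.007 0.012]
rackslice 127 [ 475.8 -258.1] [12.8 71.4] 11.3 z [0.087 0.101 0.11 ]
203
```

View pics/rack.png

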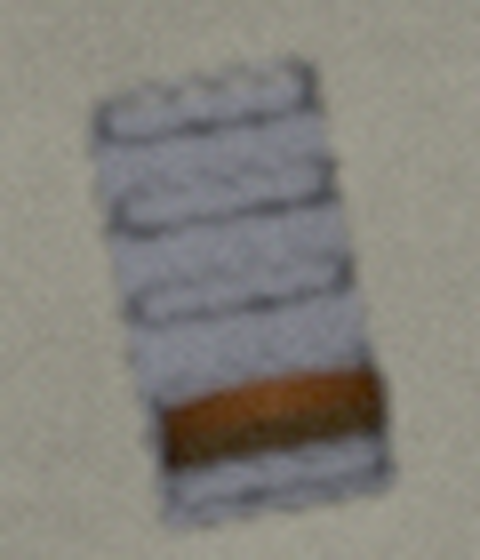

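The crop shows the steel rack. Its slice is in the lower bay (pixels ~270,420), so the empty end bay is the top one (~215,165).

```bash
cat >> h.py <<'E'
from scipy.spatial.transform import Rotation as R
def proj(r,P):
    E=np.array(r["extrinsics"]);K=r["camera_matrix"]; c=(np.atleast_2d(P)-E[:3,3])@E[:3,:3]
    return np.stack([K[0,0]*c[:,0]/-c[:,2]+K[0,2], K[1,1]*-c[:,1]/-c[:,2]+K[1,2]],-1)
def rackw(p,P):
    c,s=np.cos(p[2]),np.sin(p[2]); P=np.atleast_2d(P); return np.stack([p[0]+c*P[:,0]-s*P[:,1],p[1]+s*P[:,0]+c*P[:,1],P[:,2]],-1)
ARCH=[np.array([[x,-.042,.008],[x,-.042,.072],[x,.042,.072],[x,.042,.008]]) for x in(-.072,-.036,0,.036,.072)]
TRAY=np.array([[-.082,-.045,.008],[.082,-.045,.008],[.082,.045,.008],[-.082,.045,.008],[-.082,-.045,.008]])
E
python3 - <<'E'
from h import *
t=pickle.load(open("top.pkl","rb")); W=cloud(t); f=t["frame"]
x0,x1,y0,y1=250,300,140,212
b=cv2.GaussianBlur(f,(3,3),0).astype(int)[y0:y1,x0:x1]
m=((b[...,0]-b[...,2])>2).astype(np.uint8)
n,l,st,_=cv2.connectedComponentsWithStats(m); i=1+st[1:,4].argmax(); m=l==i
print(st[i])
v,u=np.nonzero(m); 
E=t["extrinsics"];K=t["camera_matrix"]
d=np.stack([(u+x0-K[0,2])/K[0,0],-(v+y0-K[1,2])/K[1,1],-np.ones(len(u))],-1)@E[:3,:3].T
X=E[:3,3]+d*((.008-E[2,3])/d[:,2])[:,None]
c,s,a=cv2.minAreaRect((X[:,:2]*1000).astype(np.float32)); print(c,s,a,"cam",E[:3,3])
p=[.534,-.246,np.radians(9)]
from scipy.optimize import minimize
from cv2 import fillPoly
# union mask incl. slice: fit tray outline
hs=cv2.cvtColor(f,cv2.COLOR_BGR2HSV)[y0:y1,x0:x1]
mm=(m|((hs[...,1]>90)&(hs[...,0]<22))).astype(np.uint8)*255
S=8; M=cv2.resize(mm,None,fx=S,fy=S)>127
def cost(p):
    g=np.zeros(M.shape,np.uint8); q=((proj(t,rackw(p,TRAY))-[x0,y0]+.5)*S).astype(np.int32); fillPoly(g,[q],1); return (M!=(g>0)).mean()
best=minimize(cost,p,method="Nelder-Mead",options=dict(initial_simplex=[p,[.544,-.246,.157],[.534,-.236,.157],[.534,-.246,.25]])); print(best.x,np.degrees(best.x[2]),best.fun)
p=best.x; np.save("rack.npy",p)
im=cv2.resize(f[y0:y1,x0:x1],None,fx=S,fy=S,interpolation=cv2.INTER_CUBIC)
for L in [TRAY]+ARCH:
    cv2.polylines(im,[((proj(t,rackw(p,L))-[x0,y0]+.5)*S).astype(np.int32)],False,(0,0,255),1)
s=pickle.load(open("side.pkl","rb")); a,bb=225,165
i2=cv2.resize(s["frame"][bb:bb+45,a:a+45],None,fx=S,fy=S,interpolation=cv2.INTER_CUBIC)
for L in [TRAY]+ARCH:
    cv2.polylines(i2,[((proj(s,rackw(p,L))-[a,bb]+.5)*S).astype(np.int32)],False,(0,0,255),1)
o=np.zeros((im.shape[0],im.shape[1]+i2.shape[1],3),np.uint8); o[:,:im.shape[1]]=im; o[:i2.shape[0],im.shape[1]:]=i2
cv2.imwrite("pics/ov.png",o)
print(rackw(p,[.054,0,.008]))
print(get_state()["tcp_rot"], R.from_quat(get_state()["tcp_rot"]).as_matrix().round(3))
r=imaging.read_camera("wrist"); print(r["mount"].round(4),r["camera_matrix"],ctrl.finger_overhang)
E
```

```text
[  7  10  34  41 966]
(553.1243896484375, -242.83485412597656) (113.91534423828125, 85.69373321533203) 11.465801239013672 cam [ 0.26747535 -0.20474399  1.38693754]
[ 0.54271023 -0.2455263   0.21460181] 12.295778075977184 0.10457465277777778
[[ 0.59547154 -0.23402655  0.008     ]]
[ 9.78161532e-01  2.07843324e-01 -6.47631235e-05 -1.07999653e-03] [[ 0.914  0.407 -0.001]
 [ 0.407 -0.914  0.002]
 [ 0.    -0.002 -1.   ]]
[[ 1.000e-04  9.597e-01  2.809e-01  7.080e-02]
 [ 1.000e+00 -0.000e+00 -3.000e-04  6.000e-04]
 [-3.000e-04  2.809e-01 -9.597e-01 -1.181e-01]
 [ 0.000e+00  0.000e+00  0.000e+00  1.000e+00]] [[297.31863964   0.         256.26396654]
 [  0.         297.31863964 199.75487595]
 [  0.           0.           1.        ]] 0.025
```

View pics/ov.png

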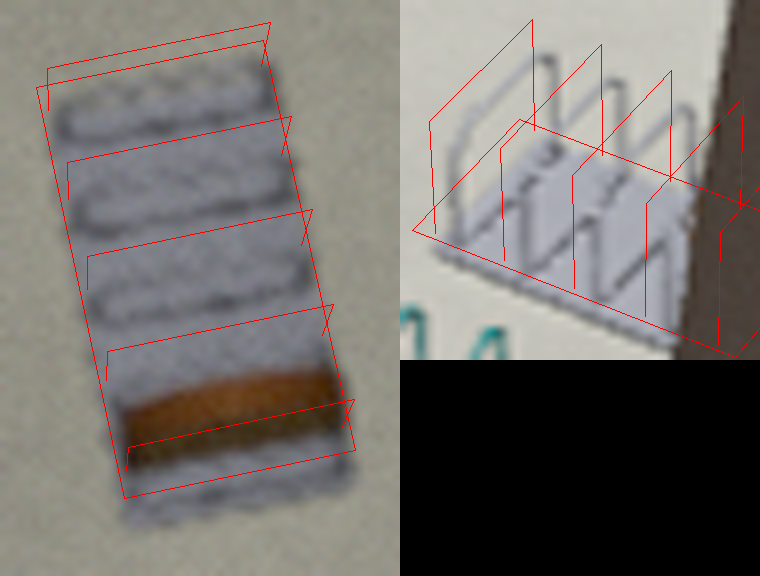

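The overlay shows my mask lost the strip below the slice, because it is a separate component. I'll refit with that strip included.

```bash
python3 - <<'E'
from h import *
from scipy.optimize import minimize
t=pickle.load(open("top.pkl","rb")); f=t["frame"]; s=pickle.load(open("side.pkl","rb"))
x0,x1,y0,y1=250,300,140,212; S=8
b=cv2.GaussianBlur(f,(3,3),0).astype(int)[y0:y1,x0:x1]
hs=cv2.cvtColor(f,cv2.COLOR_BGR2HSV)[y0:y1,x0:x1]
m=(((b[...,0]-b[...,2])>-2)|((hs[...,1]>90)&(hs[...,0]<22))).astype(np.uint8)
m=cv2.morphologyEx(m,cv2.MORPH_CLOSE,np.ones((5,5)))
n,l,st,_=cv2.connectedComponentsWithStats(m); i=1+st[1:,4].argmax(); print(st[i])
M=cv2.resize((l==i).astype(np.uint8)*255,None,fx=S,fy=S)>127
def cost(p):
    g=np.zeros(M.shape,np.uint8); q=((proj(t,rackw(p,TRAY))-[x0,y0]+.5)*S).astype(np.int32); cv2.fillPoly(g,[q],1); return (M!=(g>0)).mean()
p=[.53,-.248,.15]
for _ in range(2):
    best=minimize(cost,p,method="Nelder-Mead",options=dict(initial_simplex=[p,[p[0]+.01,p[1],p[2]],[p[0],p[1]+.01,p[2]],[p[0],p[1],p[2]+.1]])); p=best.x
print(p,np.degrees(p[2]),best.fun); np.save("rack.npy",p)
im=cv2.resize(f[y0:y1,x0:x1],None,fx=S,fy=S,interpolation=cv2.INTER_CUBIC)
a,bb=225,165
i2=cv2.resize(s["frame"][bb:bb+45,a:a+45],None,fx=S,fy=S,interpolation=cv2.INTER_CUBIC)
for L in [TRAY]+ARCH:
    cv2.polylines(im,[((proj(t,rackw(p,L))-[x0,y0]+.5)*S).astype(np.int32)],False,(0,0,255),1)
    cv2.polylines(i2,[((proj(s,rackw(p,L))-[a,bb]+.5)*S).astype(np.int32)],False,(0,0,255),1)
o=np.zeros((im.shape[0],im.shape[1]+i2.shape[1],3),np.uint8); o[:,:im.shape[1]]=im; o[:i2.shape[0],im.shape[1]:]=i2
cv2.imwrite("pics/ov2.png",o)
print(rackw(p,[.054,0,.008]))
E
```

```text
[   6    9   38   57 1519]
[ 0.53066147 -0.24787436  0.20207907] 11.57827774491746 0.021879340277777777
[[ 0.58356264 -0.23703621  0.008     ]]
```

View pics/ov2.png

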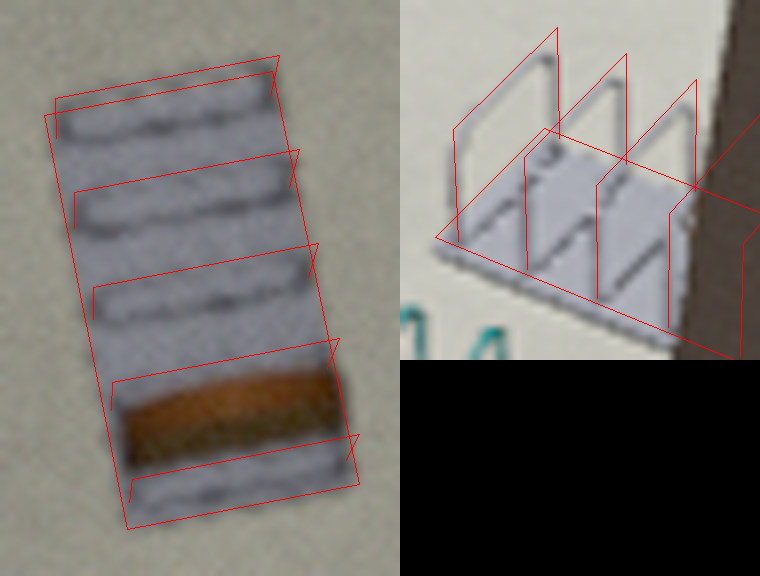

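The overlay fits the tray and the arch feet in both views. The bay is at (0.5835, -0.237) with yaw ~11.5°, and the square slice is at (0.520, 0.308) with yaw 8.6°. The closed fingers are about 43 mm across and would hit the arches, so I'll grip only the top ~27 mm of the slice. Moving now.

Emit:
jog_arm --increments '[{"dx":1,"dy":1,"dz":0.4,"az":0.3},{"dx":1,"dy":1,"dz":0.4,"az":0.3},{"dx":1,"dy":1,"dz":0.4,"az":0.3},{"dx":1,"dy":1,"dz":0.4,"az":0.3}]'

```text
$.increments[0]: bad value
```

Emit:
jog_arm --increments '[{"dx":1,"dy":1,"az":0.3},{"dx":1,"dy":1,"az":0.3},{"dx":1,"dy":1,"az":0.3},{"dx":1,"dy":1,"az":0.3}]'

```text
$.increments[0]: bad value
```

Emit:
jog_arm --increments '[{"dx":0.4,"dy":1,"az":0.23},{"dx":0.4,"dy":1,"az":0.23},{"dx":0.4,"dy":1,"az":0.23}]'

```text
$.increments[0]: bad value
```

Emit:
jog_arm --increments '[{"dx":0.2,"dy":1},{"dx":0.2,"dy":1},{"dx":0.2,"dy":1}]'

```text
$.increments[0]: bad value
```

Emit:
jog_arm --increments '[{"dy":1},{"dy":1},{"dy":1}]'

```text
$.increments[0]: bad value
```

Emit:
jog_arm --increments '[{"dx":-0.2,"dy":1},{"dx":-0.2,"dy":1},{"dx":-0.2,"dy":1}]'

```text
$.increments[0]: bad value
```

Emit:
jog_arm --increments '[{"dx":-0.2,"dy":1},{"dx":-0.2,"dy":1},{"dx":-0.2,"dy":1},{"dx":-0.2,"dy":1},{"dx":-0.2,"dy":1},{"dx":-0.2,"dy":1}]'

```text
$.increments[0]: bad value
```

All the calls were refused; rows probably need every field. I'll test with one.

Emit:
jog_arm --increments '[{"dx":1,"dy":1,"dz":0.4,"ax":0,"ay":0,"az":0.3,"gripper":1},{"dx":1,"dy":1,"dz":0.4,"ax":0,"ay":0,"az":0.3,"gripper":1},{"dx":1,"dy":1,"dz":0.4,"ax":0,"ay":0,"az":0.3,"gripper":1},{"dx":1,"dy":1,"dz":0.4,"ax":0,"ay":0,"az":0.3,"gripper":1}]'

```text
time: 0.55
eef_pos: [0.3968, -0.4943, 0.3056]
tcp_rot: [0.901, 0.433, 0.001, 0.001]
contact_force: [0.6, -0.5, 0.4]
opening: 1.0
finger_force: 0.0
```

Emit:
jog_arm --increments '[{"dx":1,"dy":1,"dz":0,"ax":0,"ay":0,"az":0.3,"gripper":1},{"dx":1,"dy":1,"dz":0,"ax":0,"ay":0,"az":0.3,"gripper":1},{"dx":1,"dy":1,"dz":0,"ax":0,"ay":0,"az":0.3,"gripper":1},{"dx":1,"dy":1,"dz":0,"ax":0,"ay":0,"az":0.3,"gripper":1}]'

```text
time: 0.95
eef_pos: [0.5169, -0.3731, 0.304]
tcp_rot: [0.775, 0.632, 0.001, -0.0]
contact_force: [-0.1, -0.3, -0.7]
opening: 0.997
finger_force: 0.0
```

Emit:
jog_arm --increments '[{"dx":0.4,"dy":1,"dz":0,"ax":0,"ay":0,"az":0.23,"gripper":1},{"dx":0.4,"dy":1,"dz":0,"ax":0,"ay":0,"az":0.23,"gripper":1},{"dx":0.4,"dy":1,"dz":0,"ax":0,"ay":0,"az":0.23,"gripper":1}]'

```text
time: 1.25
eef_pos: [0.5633, -0.2534, 0.3039]
tcp_rot: [0.649, 0.761, 0.0, -0.001]
contact_force: [-0.6, -0.2, 0.3]
opening: 0.998
finger_force: 0.0
```

Emit:
jog_arm --increments '[{"dx":0.2,"dy":1,"dz":0,"ax":0,"ay":0,"az":0,"gripper":1},{"dx":0.2,"dy":1,"dz":0,"ax":0,"ay":0,"az":0,"gripper":1},{"dx":0.2,"dy":1,"dz":0,"ax":0,"ay":0,"az":0,"gripper":1}]'

```text
time: 1.55
eef_pos: [0.5867, -0.1328, 0.304]
tcp_rot: [0.65, 0.76, 0.0, -0.001]
contact_force: [0.7, 0.2, 0.4]
opening: 0.999
finger_force: 0.0
```

Emit:
jog_arm --increments '[{"dx":0,"dy":1,"dz":0,"ax":0,"ay":0,"az":0,"gripper":1},{"dx":0,"dy":1,"dz":0,"ax":0,"ay":0,"az":0,"gripper":1},{"dx":0,"dy":1,"dz":0,"ax":0,"ay":0,"az":0,"gripper":1}]'

```text
time: 1.85
eef_pos: [0.5859, -0.0128, 0.304]
tcp_rot: [0.65, 0.76, 0.0, -0.001]
contact_force: [1.1, -1.2, 0.2]
opening: 1.0
finger_force: 0.0
```

Emit:
jog_arm --increments '[{"dx":-0.2,"dy":1,"dz":0,"ax":0,"ay":0,"az":0,"gripper":1},{"dx":-0.2,"dy":1,"dz":0,"ax":0,"ay":0,"az":0,"gripper":1},{"dx":-0.2,"dy":1,"dz":0,"ax":0,"ay":0,"az":0,"gripper":1}]'

```text
time: 2.15
eef_pos: [0.5612, 0.1067, 0.304]
tcp_rot: [0.65, 0.76, 0.0, -0.001]
contact_force: [-0.2, -0.6, -1.1]
opening: 0.999
finger_force: 0.0
```

Emit:
jog_arm --increments '[{"dx":-0.2,"dy":1,"dz":0,"ax":0,"ay":0,"az":0,"gripper":1},{"dx":-0.2,"dy":1,"dz":0,"ax":0,"ay":0,"az":0,"gripper":1},{"dx":-0.2,"dy":1,"dz":0,"ax":0,"ay":0,"az":0,"gripper":1},{"dx":-0.2,"dy":1,"dz":0,"ax":0,"ay":0,"az":0,"gripper":1}]'

```text
time: 2.55
eef_pos: [0.5373, 0.2261, 0.3039]
tcp_rot: [0.65, 0.76, -0.0, -0.0]
contact_force: [-0.2, -0.2, -0.8]
opening: 1.0
finger_force: 0.0
```

```bash
python3 - <<'E'
from h import *
s=get_state(); r=imaging.read_camera("wrist"); r["pose"]=(s["eef_pos"],s["tcp_rot"]); pickle.dump(r,open("w1.pkl","wb"))
print(s["eef_pos"],R.from_quat(s["tcp_rot"]).as_matrix().round(3),s["qpos"])
y=R.from_quat(s["tcp_rot"]).as_matrix()[:,1]; print(np.degrees(np.arctan2(y[1],y[0])))
cv2.imwrite("pics/w1.png",r["frame"])
E
```

```text
[0.53731356 0.22614301 0.30392142] [[-0.156  0.988 -0.001]
 [ 0.988  0.156  0.   ]
 [ 0.001 -0.001 -1.   ]] [2.24171217e-01 5.11861808e-02 1.75671609e+00 6.45075152e-04
 1.33444316e+00 6.77131302e-02]
8.955733064403006
```

View pics/w1.png

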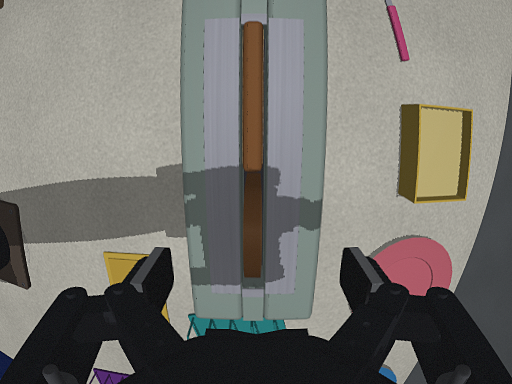

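The wrist view shows the square slice's top edge running straight down column 253, rows 22–170. The jaws are centred on it to within 2 mm and the yaw agrees. I'll go over it and then down.

Emit:
jog_arm --increments '[{"dx":-0.13,"dy":0.68,"dz":0,"ax":0,"ay":0,"az":0,"gripper":1},{"dx":-0.13,"dy":0.68,"dz":0,"ax":0,"ay":0,"az":0,"gripper":1},{"dx":-0.13,"dy":0.68,"dz":0,"ax":0,"ay":0,"az":0,"gripper":1},{"dx":-0.13,"dy":0.68,"dz":-0.3,"ax":0,"ay":0,"az":0,"gripper":1},{"dx":-0.13,"dy":0.68,"dz":-0.5,"ax":0,"ay":0,"az":0,"gripper":0.2},{"dx":-0.13,"dy":0.68,"dz":-0.7,"ax":0,"ay":0,"az":0,"gripper":0.0},{"dx":-0.13,"dy":0.68,"dz":-0.775,"ax":0,"ay":0,"az":0,"gripper":0.0},{"dx":-0.13,"dy":0.68,"dz":-0.775,"ax":0,"ay":0,"az":0,"gripper":0.0},{"dx":-0.13,"dy":0.68,"dz":-0.775,"ax":0,"ay":0,"az":0,"gripper":0.0}]' --force 30

```text
time: 3.5
eef_pos: [0.5239, 0.3043, 0.2125]
tcp_rot: [0.652, 0.758, 0.001, 0.0]
contact_force: [0.2, 1.1, 1.6]
opening: 0.502
finger_force: 0.0
```

```bash
python3 - <<'E'
from h import *
r=imaging.read_camera("wrist"); s=imaging.read_camera("side")
cv2.imwrite("pics/w2.png",np.hstack([cv2.resize(r["frame"],(400,300)),cv2.resize(s["frame"][130:280,40:240],(400,300),interpolation=cv2.INTER_CUBIC)]))
E
```

```text
(no output)
```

View pics/w2.png

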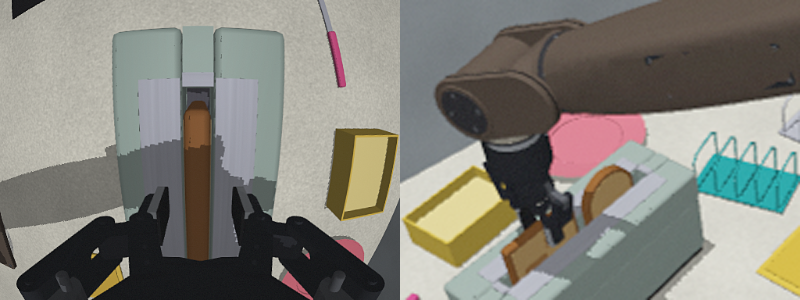

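The slice lies mid-jaw (wrist column ~199 of 400), with the fingers straddling it at mid-width. Closing lightly.

Emit:
jog_arm --increments '[{"dx":0,"dy":0,"dz":0,"ax":0,"ay":0,"az":0,"gripper":-0.5},{"dx":0,"dy":0,"dz":0,"ax":0,"ay":0,"az":0,"gripper":-0.7},{"dx":0,"dy":0,"dz":0,"ax":0,"ay":0,"az":0,"gripper":-1},{"dx":0,"dy":0,"dz":0,"ax":0,"ay":0,"az":0,"gripper":-1},{"dx":0,"dy":0,"dz":0,"ax":0,"ay":0,"az":0,"gripper":-1},{"dx":0,"dy":0,"dz":0,"ax":0,"ay":0,"az":0,"gripper":-1},{"dx":0,"dy":0,"dz":0,"ax":0,"ay":0,"az":0,"gripper":-1}]' --force 28

```text
time: 4.3
eef_pos: [0.5232, 0.3052, 0.2124]
tcp_rot: [0.651, 0.759, 0.0, 0.0]
contact_force: [-1.4, -0.9, 6.1]
opening: 0.162
finger_force: 29.0
```

Emit:
jog_arm --increments '[{"dx":0,"dy":0,"dz":0.1,"ax":0,"ay":0,"az":0,"gripper":-1},{"dx":0,"dy":0,"dz":0.25,"ax":0,"ay":0,"az":0,"gripper":-1},{"dx":0,"dy":0,"dz":0.4,"ax":0,"ay":0,"az":0,"gripper":-1},{"dx":0,"dy":0,"dz":0.6,"ax":0,"ay":0,"az":0,"gripper":-1},{"dx":0,"dy":0,"dz":0.75,"ax":0,"ay":0,"az":0,"gripper":-1},{"dx":0,"dy":0,"dz":0.85,"ax":0,"ay":0,"az":0,"gripper":-1},{"dx":0,"dy":0,"dz":0.85,"ax":0,"ay":0,"az":0,"gripper":-1},{"dx":0,"dy":0,"dz":0.85,"ax":0,"ay":0,"az":0,"gripper":-1}]'

```text
time: 5.1
eef_pos: [0.5227, 0.3049, 0.3125]
tcp_rot: [0.651, 0.759, -0.0, -0.0]
contact_force: [-0.6, -0.5, -0.3]
opening: 0.157
finger_force: 28.1
```

```bash
python3 - <<'E'
from h import *
s=imaging.read_camera("side"); t=imaging.read_camera("top"); st=get_state(); print(st["eef_pos"],st["opening"],st["finger_force"])
S=cloud(s); hsv=cv2.cvtColor(s["frame"],cv2.COLOR_BGR2HSV)
pickle.dump(s,open("s3.pkl","wb"))
m=((hsv[...,1]>90)&(hsv[...,0]<22)&(S[...,2]>.17)&(S[...,0]<.56)&(S[...,0]>.48)&(S[...,1]>.22)&(S[...,1]<.4))
print(m.sum(),np.nanpercentile(S[m],[1,50,99],axis=0).round(3))
X=S[m]; e=np.cov((X-X.mean(0)).T); w,v=np.linalg.eigh(e); print(v[:,0].round(3))
cv2.imwrite("pics/s3.png",cv2.resize(s["frame"][90:270,40:260],(660,540),interpolation=cv2.INTER_CUBIC))
E
```

```text
[0.52233758 0.30473648 0.31151148] 0.15658776895972878 28.08807671070099
1254 [[0.501 0.222 0.174]
 [0.512 0.323 0.265]
 [0.536 0.369 0.317]]
[0.99  0.141 0.015]
```

View pics/s3.png

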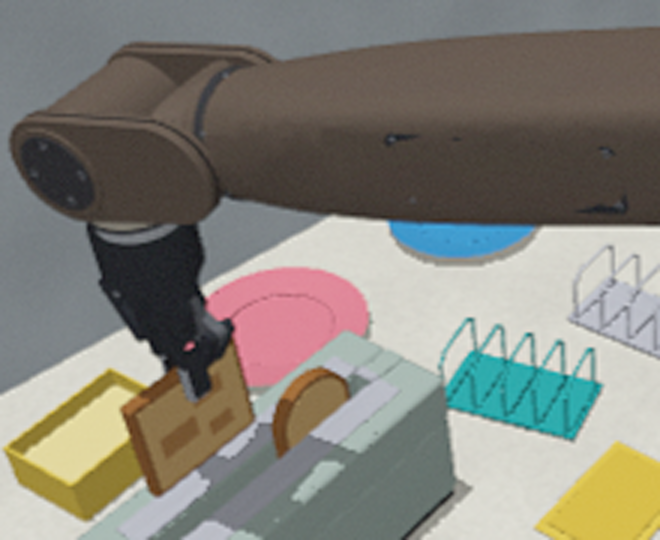

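The slice is held upright and square to the toaster. Its underside (z ≈ 0.214) would brush the round slice on the way out, so I'll raise it first and then travel.

Emit:
jog_arm --increments '[{"dx":0,"dy":0,"dz":0.2,"ax":0,"ay":0,"az":0,"gripper":-1},{"dx":0.1,"dy":0,"dz":0.4,"ax":0,"ay":0,"az":0,"gripper":-1},{"dx":0.2,"dy":-0.2,"dz":0.4,"ax":0,"ay":0,"az":0,"gripper":-1},{"dx":0.3,"dy":-0.5,"dz":0.4,"ax":0,"ay":0,"az":0,"gripper":-1},{"dx":0.3,"dy":-0.8,"dz":0.4,"ax":0,"ay":0,"az":0,"gripper":-1},{"dx":0.3,"dy":-1,"dz":0.4,"ax":0,"ay":0,"az":0,"gripper":-1}]'

```text
time: 5.8
eef_pos: [0.5588, 0.1829, 0.3595]
tcp_rot: [0.652, 0.758, -0.001, -0.001]
contact_force: [0.6, 1.1, -0.7]
opening: 0.155
finger_force: 28.0
```

Emit:
jog_arm --increments '[{"dx":0.1,"dy":-0.3,"dz":0,"ax":0,"ay":0,"az":0,"gripper":-1},{"dx":0.2,"dy":-0.65,"dz":0,"ax":0,"ay":0,"az":0,"gripper":-1},{"dx":0.2,"dy":-1,"dz":0,"ax":0,"ay":0,"az":0.01,"gripper":-1}]'

```text
time: 6.1
eef_pos: [0.5832, 0.0634, 0.3595]
tcp_rot: [0.645, 0.764, -0.001, -0.001]
contact_force: [0.7, -0.3, 1.0]
opening: 0.158
finger_force: 28.1
```

Emit:
jog_arm --increments '[{"dx":0,"dy":-0.35,"dz":0,"ax":0,"ay":0,"az":0,"gripper":-1},{"dx":0,"dy":-0.7,"dz":0,"ax":0,"ay":0,"az":0.01,"gripper":-1},{"dx":0,"dy":-1,"dz":0,"ax":0,"ay":0,"az":0.01,"gripper":-1}]'

```text
time: 6.4
eef_pos: [0.5823, -0.057, 0.3597]
tcp_rot: [0.64, 0.769, -0.001, -0.001]
contact_force: [0.1, 0.3, -0.6]
opening: 0.161
finger_force: 28.0
```

Emit:
jog_arm --increments '[{"dx":0,"dy":-0.3,"dz":0,"ax":0,"ay":0,"az":0,"gripper":-1},{"dx":0,"dy":-0.6,"dz":0,"ax":0,"ay":0,"az":0.01,"gripper":-1},{"dx":0,"dy":-0.8,"dz":0,"ax":0,"ay":0,"az":0.01,"gripper":-1},{"dx":0,"dy":-1,"dz":0,"ax":0,"ay":0,"az":0.01,"gripper":-1},{"dx":0,"dy":-1,"dz":0,"ax":0,"ay":0,"az":0.01,"gripper":-1}]'

```text
time: 6.9
eef_pos: [0.5823, -0.1776, 0.3593]
tcp_rot: [0.635, 0.773, -0.001, -0.001]
contact_force: [-0.4, 0.3, -0.7]
opening: 0.16
finger_force: 28.0
```

Emit:
jog_arm --increments '[{"dx":0,"dy":-0.3,"dz":-0.3,"ax":0,"ay":0,"az":0,"gripper":-1},{"dx":0,"dy":-0.55,"dz":-0.6,"ax":0,"ay":0,"az":0,"gripper":-1},{"dx":0,"dy":-0.55,"dz":-0.9,"ax":0,"ay":0,"az":0,"gripper":-1},{"dx":0,"dy":-0.55,"dz":-1,"ax":0,"ay":0,"az":0,"gripper":-1},{"dx":0,"dy":-0.55,"dz":-1,"ax":0,"ay":0,"az":0,"gripper":-1},{"dx":0,"dy":-0.55,"dz":-1,"ax":0,"ay":0,"az":0,"gripper":-1}]'

```text
time: 7.5
eef_pos: [0.5838, -0.2404, 0.2429]
tcp_rot: [0.633, 0.774, 0.0, 0.001]
contact_force: [-0.1, -0.8, 1.2]
opening: 0.157
finger_force: 28.1
```

```bash
python3 - <<'E'
from h import *
s=get_state(); r=imaging.read_camera("wrist"); r["pose"]=(s["eef_pos"],s["tcp_rot"]); pickle.dump(r,open("w4.pkl","wb"))
y=R.from_quat(s["tcp_rot"]).as_matrix()[:,1]; print(s["eef_pos"],np.degrees(np.arctan2(y[1],y[0])),s["opening"])
Rw=R.from_quat(s["tcp_rot"]).as_matrix(); Mt=np.array(r["mount"]); K=r["camera_matrix"]
def wp(P):
    c=((np.atleast_2d(P)-s["eef_pos"])@Rw-Mt[:3,3])@Mt[:3,:3]; q=np.stack([c[:,0],-c[:,1],-c[:,2]],-1)
    rr=np.hypot(q[:,0],q[:,1]); th=np.arctan2(rr,q[:,2]); return np.stack([K[0,0]*th*q[:,0]/rr+K[0,2],K[1,1]*th*q[:,1]/rr+K[1,2]],-1)
im=r["frame"].copy(); p=np.load("rack.npy")
for L in [TRAY]+ARCH: cv2.polylines(im,[wp(rackw(p,L)).astype(np.int32)],False,(0,0,255),1)
cv2.imwrite("pics/w4.png",np.hstack([cv2.resize(x[80:340,130:390],(400,400),interpolation=cv2.INTER_CUBIC) for x in(r["frame"],im)]))
E
```

```text
[ 0.58377608 -0.24042335  0.24294153] 11.462734564855168 0.15701762072912306
```

View pics/w4.png

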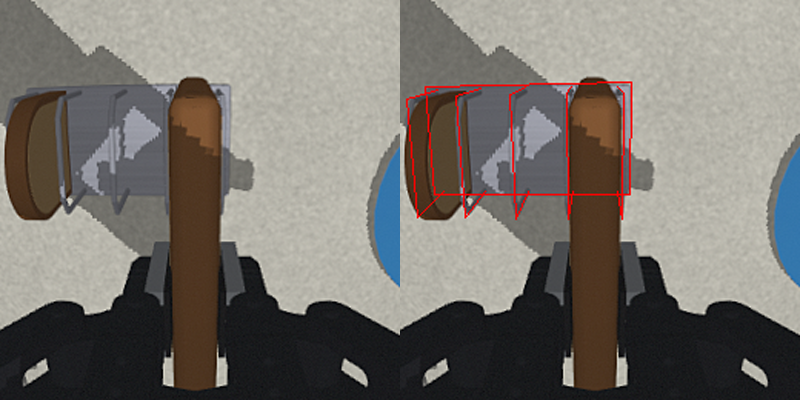

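The projected rack model matches the wrist view to about 1 mm. The slice's lower end (columns 175–213) sits centred between the two end arches (170 and 220). Lowering.

Emit:
jog_arm --increments '[{"dx":0,"dy":0,"dz":-0.2,"ax":0,"ay":0,"az":0,"gripper":-1},{"dx":0,"dy":0,"dz":-0.35,"ax":0,"ay":0,"az":0,"gripper":-1},{"dx":0,"dy":0,"dz":-0.45,"ax":0,"ay":0,"az":0,"gripper":-1},{"dx":0,"dy":0,"dz":-0.55,"ax":0,"ay":0,"az":0,"gripper":-1},{"dx":0,"dy":0,"dz":-0.65,"ax":0,"ay":0,"az":0,"gripper":-1},{"dx":0,"dy":0,"dz":-0.75,"ax":0,"ay":0,"az":0,"gripper":-1},{"dx":0,"dy":0,"dz":-0.85,"ax":0,"ay":0,"az":0,"gripper":-1},{"dx":0,"dy":0,"dz":-0.95,"ax":0,"ay":0,"az":0,"gripper":-1},{"dx":0,"dy":0,"dz":-1,"ax":0,"ay":0,"az":0,"gripper":-1},{"dx":0,"dy":0,"dz":-1,"ax":0,"ay":0,"az":0,"gripper":-1}]'

```text
time: 8.55
eef_pos: [0.5822, -0.2407, 0.1197]
tcp_rot: [0.633, 0.774, -0.0, -0.001]
contact_force: [0.0, -0.1, -0.6]
opening: 0.16
finger_force: 28.1
```

Emit:
jog_arm --increments '[{"dx":0,"dy":0,"dz":-0.03,"ax":0,"ay":0,"az":0,"gripper":-1},{"dx":0,"dy":0,"dz":-0.06,"ax":0,"ay":0,"az":0,"gripper":-1},{"dx":0,"dy":0,"dz":-0.08,"ax":0,"ay":0,"az":0,"gripper":-1},{"dx":0,"dy":0,"dz":-0.1,"ax":0,"ay":0,"az":0,"gripper":-1},{"dx":0,"dy":0,"dz":-0.1,"ax":0,"ay":0,"az":0,"gripper":-1}]'

```text
time: 9.05
eef_pos: [0.5827, -0.2409, 0.109]
tcp_rot: [0.633, 0.774, -0.0, -0.0]
contact_force: [0.7, -0.0, -0.7]
opening: 0.159
finger_force: 28.1
```

Emit:
jog_arm --increments '[{"dx":0,"dy":0,"dz":-0.01,"ax":0,"ay":0,"az":0,"gripper":-1},{"dx":0,"dy":0,"dz":-0.01,"ax":0,"ay":0,"az":0,"gripper":-1}]'

```text
time: 9.25
eef_pos: [0.5829, -0.241, 0.1081]
tcp_rot: [0.633, 0.774, 0.0, 0.0]
contact_force: [-0.6, 0.4, -0.5]
opening: 0.156
finger_force: 28.1
```

Emit:
jog_arm --increments '[{"dx":0,"dy":0,"dz":-0.007,"ax":0,"ay":0,"az":0,"gripper":-1},{"dx":0,"dy":0,"dz":-0.007,"ax":0,"ay":0,"az":0,"gripper":-1}]'

```text
time: 9.45
eef_pos: [0.5829, -0.241, 0.1072]
tcp_rot: [0.633, 0.774, 0.0, -0.0]
contact_force: [0.3, 0.1, -0.6]
opening: 0.157
finger_force: 28.1
```

```bash
python3 - <<'E'
from h import *
for _ in range(4):
    s=get_state(); print(s["contact_force"].round(1),s["eef_pos"].round(4)); r=imaging.read_camera("side")
S=cloud(r); hsv=cv2.cvtColor(r["frame"],cv2.COLOR_BGR2HSV)
cv2.imwrite("pics/s5.png",cv2.resize(r["frame"][140:230,200:310],(770,630))[:600])
E
```

```text
[ 0.3  0.1 -0.6] [ 0.5829 -0.241   0.1072]
[ 0.3  0.7 -0.7] [ 0.5829 -0.241   0.1073]
[-0.2 -0.2 -0.5] [ 0.5829 -0.2411  0.1073]
[-0.7 -0.1 -0.6] [ 0.583  -0.241   0.1073]
```

View pics/s5.png

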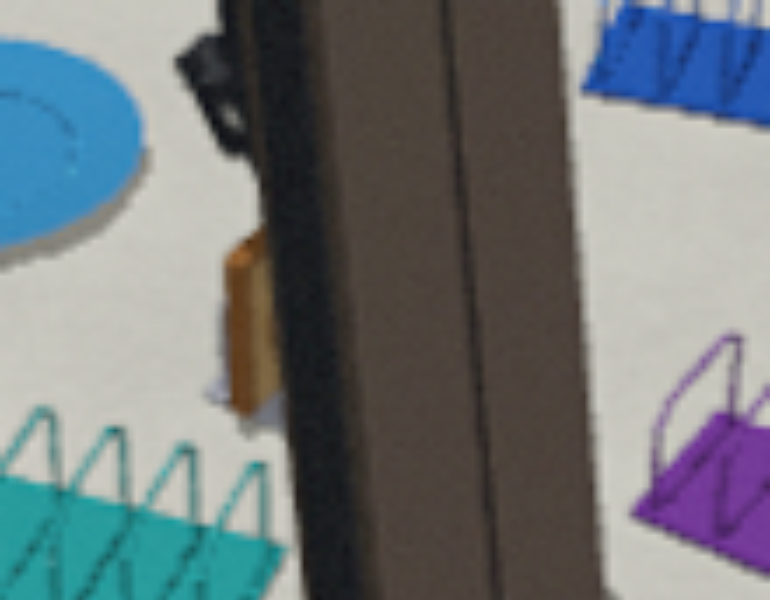

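The slice is upright with its bottom about at the tray (245,410), and no contact is felt yet. Lowering in ~1 mm steps.

Emit:
jog_arm --increments '[{"dx":0,"dy":0,"dz":-0.007,"ax":0,"ay":0,"az":0,"gripper":-1},{"dx":0,"dy":0,"dz":-0.007,"ax":0,"ay":0,"az":0,"gripper":-1}]'

```text
time: 9.85
eef_pos: [0.5828, -0.241, 0.1063]
tcp_rot: [0.633, 0.774, -0.0, -0.0]
contact_force: [0.5, -0.1, -0.4]
opening: 0.159
finger_force: 28.1
```

Emit:
jog_arm --increments '[{"dx":0,"dy":0,"dz":-0.006,"ax":0,"ay":0,"az":0,"gripper":-1},{"dx":0,"dy":0,"dz":-0.006,"ax":0,"ay":0,"az":0,"gripper":-1}]'

```text
time: 10.05
eef_pos: [0.5828, -0.241, 0.1056]
tcp_rot: [0.633, 0.774, -0.0, -0.0]
contact_force: [0.0, -0.4, -0.6]
opening: 0.158
finger_force: 28.1
```

Emit:
jog_arm --increments '[{"dx":0,"dy":0,"dz":-0.006,"ax":0,"ay":0,"az":0,"gripper":-1},{"dx":0,"dy":0,"dz":-0.006,"ax":0,"ay":0,"az":0,"gripper":-1}]'

```text
time: 10.25
eef_pos: [0.583, -0.2411, 0.1055]
tcp_rot: [0.633, 0.774, -0.0, 0.0]
contact_force: [-1.3, 1.3, 2.8]
opening: 0.16
finger_force: 28.4
```

Emit:
jog_arm --increments '[{"dx":0,"dy":0,"dz":-0.005,"ax":0,"ay":0,"az":0,"gripper":-1},{"dx":0,"dy":0,"dz":-0.005,"ax":0,"ay":0,"az":0,"gripper":-1}]'

```text
time: 10.45
eef_pos: [0.5831, -0.2411, 0.1055]
tcp_rot: [0.633, 0.774, -0.0, 0.0]
contact_force: [-2.2, 2.0, 4.9]
opening: 0.156
finger_force: 29.0
```

The slice has touched down at about 5 N. Releasing gradually, then straight up.

Emit:
jog_arm --increments '[{"dx":0,"dy":0,"dz":0.005,"ax":0,"ay":0,"az":0,"gripper":-1},{"dx":0,"dy":0,"dz":0.005,"ax":0,"ay":0,"az":0,"gripper":-0.55},{"dx":0,"dy":0,"dz":0.005,"ax":0,"ay":0,"az":0,"gripper":-0.4},{"dx":0,"dy":0,"dz":0.005,"ax":0,"ay":0,"az":0,"gripper":-0.2},{"dx":0,"dy":0,"dz":0.005,"ax":0,"ay":0,"az":0,"gripper":-0.1},{"dx":0,"dy":0,"dz":0.005,"ax":0,"ay":0,"az":0,"gripper":0},{"dx":0,"dy":0,"dz":0.005,"ax":0,"ay":0,"az":0,"gripper":0}]'

```text
time: 11.15
eef_pos: [0.5829, -0.241, 0.1049]
tcp_rot: [0.633, 0.774, -0.0, -0.0]
contact_force: [0.1, 0.9, -0.5]
opening: 0.5
finger_force: 0.0
```

```bash
python3 - <<'E'
from h import *
r=imaging.read_camera("wrist"); s=get_state(); print(s["contact_force"],s["opening"],s["finger_force"])
cv2.imwrite("pics/w6.png",r["frame"])
E
```

```text
[-0.10270615  0.71623795  0.29011976] 0.5015598657193495 0.0
```

View pics/w6.png

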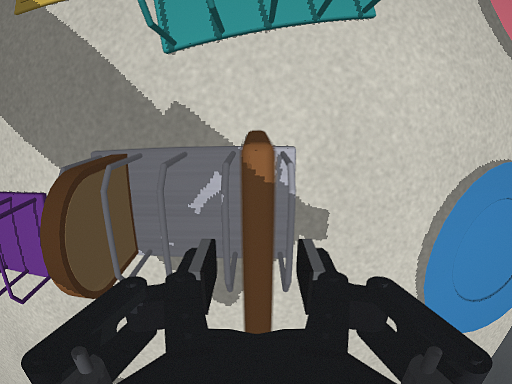

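The slice stands upright in the end bay (columns 243–273, between arches at 228 and 288), clear of both pads. Lifting away.

Emit:
jog_arm --increments '[{"dx":0,"dy":0,"dz":0.1,"ax":0,"ay":0,"az":0,"gripper":0},{"dx":0,"dy":0,"dz":0.3,"ax":0,"ay":0,"az":0,"gripper":0},{"dx":0,"dy":0,"dz":0.6,"ax":0,"ay":0,"az":0,"gripper":0},{"dx":0,"dy":0,"dz":1,"ax":0,"ay":0,"az":0,"gripper":0},{"dx":0,"dy":0,"dz":1,"ax":0,"ay":0,"az":0,"gripper":0},{"dx":0,"dy":0,"dz":1,"ax":0,"ay":0,"az":0,"gripper":0},{"dx":0,"dy":0,"dz":1,"ax":0,"ay":0,"az":0,"gripper":0}]'

```text
time: 11.9
eef_pos: [0.5823, -0.2407, 0.2243]
tcp_rot: [0.633, 0.774, -0.0, -0.001]
contact_force: [0.2, -0.0, -0.5]
opening: 0.5
finger_force: 0.0
```

```bash
python3 - <<'E'
from h import *
s=get_state(); print(s["eef_pos"],s["contact_force"])
r=imaging.read_camera("wrist"); Rw=R.from_quat(s["tcp_rot"]).as_matrix(); M=np.array(r["mount"]); K=r["camera_matrix"]
v,u=np.mgrid[:384,:512]; x=(u-K[0,2])/K[0,0]; y=(v-K[1,2])/K[1,1]; th=np.hypot(x,y)+1e-9
d=r["depth"]; k=np.tan(th)/th; P=np.stack([x*k*d,-y*k*d,-d],-1)@M[:3,:3].T+M[:3,3]; W=P@Rw.T+s["eef_pos"]
h=cv2.cvtColor(r["frame"],cv2.COLOR_BGR2HSV); p=np.load("rack.npy")
m=(h[...,1]>90)&(h[...,0]<22)&(d>0)&(W[...,2]>.095)&(W[...,2]<.13)&(W[...,0]>.55)
X=W[m]-[p[0],p[1],0]; c,sn=np.cos(p[2]),np.sin(p[2]); q=np.stack([c*X[:,0]+sn*X[:,1],-sn*X[:,0]+c*X[:,1],X[:,2]],-1)
print(m.sum(),np.percentile(q,[2,50,98],axis=0).round(4))
E
```

```text
[ 0.58234803 -0.24068594  0.22426269] [ 0.15372356 -0.02861435 -0.53302898]
1928 [[ 0.0455 -0.0481  0.1032]
 [ 0.0515  0.0072  0.1081]
 [ 0.0578  0.0541  0.1097]]
```

The top of the slice is at z 0.108, rack x 0.0515 and rack y about 0.004, standing upright and free.

```bash
python3 -c "
from plant import job; print(job.sign_off())"
```

```text
the job is handed in; nothing more can be done
None
```

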